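Press the push nut onto the specimen turntable's spindle

TASK

The specimen turntable with the bare spindle still lacks the toothed push nut that keeps its disc on. Pick the toothed push nut up from the bench, push it straight down the bare spindle until it sits fully home and level on the disc's hub, and let go of it. Leave the smooth collar where it stands.

Things in the scene. Friction and masses are not known exactly. Their poses are not given: they have to be found in the camera images.
- nut_mid (a point): Toothed push nut: loose bare-steel ring lying flat on the bench, 40 mm outside diameter, 16 mm high, 66 g, 30 mm bore with four sprung teeth that slope up and inwards and leave an 8 mm opening. This point is its centre, half-way up (8 mm above its underside); z up, and this way up is right. Round: any grasp yaw does. The teeth lead the spindle in if centred within about 5 mm.
- turntable_seat (a point): Fixed turntable with the bare spindle: centre of the flat top of its disc's hub, 44 mm above the bench, z up, where the nut's underside must rest (nut's middle then 8 mm above). Hub 36 mm in diameter, 12 mm above a white 130 mm disc that turns freely on a 110 mm square white base. A second, equal turntable on the other side already has its nut on.
- turntable_tip (a point): Top of the bare spindle, 46 mm above its hub: plain upright steel shaft of 11 mm diameter, the uppermost 14 mm tapering to a 3 mm point. The teeth meet the taper when the nut's middle is about 32 mm above the hub; from there it takes 10 to 16 N, straight down, until home: grip it firmly. Its own weight does not move it; it stays where it was pushed.
- collar_mid (a point): A bystander to leave alone: a smooth loose steel collar standing on the bench, 30 mm outside diameter, 30 mm high, 16 mm plain bore without teeth, 90 g. This point is its centre, half-way up (15 mm above the bench).
Mind the look-alikes: they are no part of the job. What is shaped like the part that bears turntable_seat but turquoise is not meant. Leave any pink look-alike of the part that bears nut_mid alone.

How it is judged (in metres and radians):
At the end, for the whole second after the job is handed in: The push nut is on the bare spindle, pressed down to the hub (its middle within 5 mm of its seated height of 8 mm above the hub, within 10 mm of the spindle's axis) and level within 10 degrees (z of nut_mid in the frame of turntable_seat below 0.013 m and horizontal distance between nut_mid and turntable_seat below 0.01 m and angle between nut_mid's own z axis and vertical below 0.175 rad); the robot touches nothing.
It fails at once if the smooth collar is moved by more than 20 mm (distance of collar_mid from where it was at the start of the episode above 0.02 m).
It also fails if it takes over 48 s, if anything falls off the work surface, if the arm or the gripper's body presses on something with over 40 N, if the wrist force passes 120 N, or if a joint passes its speed limit or range.

ROBOT

A 7-joint arm with a two-finger parallel gripper is mounted at the origin on the work surface. World frame = base frame: x ahead of the robot, y to its left, z up, the work surface at z = 0. Lengths are in mm, angles in degrees, forces in N, time in s.
With the tool pointing down it reaches from about 400 to 850 mm from the base axis. Payload 10.4 kg.
Tool frame: the origin (TCP) lies on the front face of the gripper's body, between the roots of the fingers; the fingertips stand 73 mm ahead of it and the grasp point (between the pads) lies ctrl.grip_point_offset ahead of it (ctrl.grip_point_offset is the distance from the TCP to the grasp point, in mm); z points along the fingers, x is the direction in which the jaws open and shut, and the axes are right-handed (so a half turn about z gives the same grasp; the last joint's range is limited). The gripper opens to 85 mm and grips with 20 to 120 N. Pads are 22 mm wide; open, the fingers measure 114 mm over their backs; the gripper's body (76 mm by 85 mm) begins 54 mm behind the grasp point. The pads swing forward as they close: fully open they stand 13 mm farther back than shut.
Start: joints at [-74.175, 19.034, -3.707, 83.658, 1.238, 77.344, -5.071], TCP at [183.97, 597.326, 303.938] pointing down, gripper open.
Joint ranges: [-148.97, 148.97], [-28.65, 121.19], [-84.17, 76.75], [9.2, 138.47], [-72.65, 252.65], [3.7, 117.97], [-149.18, 149.18]. Speed limits (degrees/s): [127.2, 127.2, 159.86, 159.86, 180, 180, 180].

INTERFACE

Orientations are given as [roll, pitch, yaw] about the fixed x, y, z axes, in that order (R = Rz(yaw) Ry(pitch) Rx(roll)).
In Python, from rig import ctrl gives the robot as it stands.
- The arm moves only by the tool play_rows, never from a script. Its argument "plan" is a list of rows, each an object of numbers: "gripper": the finger opening in m, from 0 to 0.0854; "dx", "dy", "dz": the shift along the tool's x, y, z in m; "yaw": the turn about the tool's z in rad. In form: [{"gripper": .., "dx": .., "dy": .., "dz": .., "yaw": ..}, ...]. A call has 1 to 10 rows; each row is the pose to reach, as a shift and turn from the pose measured when the call began, along the tool's axes at that moment; what a row does not reach only later rows make up. A row lasts 1/10 s, in which the tool goes at most 50 mm and 8.59 degrees, less where a joint would pass 70% of its speed; a pose out of reach is approached as far as the arm can. A call with a gripper value outside its range is refused whole. The fingers move at their own pace and stop on an object; "force" is the grip in N (left out, the last holds). Time passes only in rows, so rows that repeat a pose let the fingers close. It gives the time, the measured TCP pose, the force and the opening at its end, in the units of the state.
- ctrl.observe(): the state, without advancing time (a new reading comes with each control period).
- ctrl.grab_frame(name): name is "scene" or "top" or "wrist"; returns a dict with "img" (400x640x3 uint8, red, green, blue), "range_z" (400x640 float32, mm along the optical axis (not along the pixel's ray), 0 where there is no reading), "fovy" (degrees; the focal length in pixels is half the picture's height over the tangent of half this angle, whatever the lens; pixels are square), "cx", "cy" (the principal point, pixels), "eye" and "attitude" of the camera in the world. Camera axes: x right, y up, looking along -z (the intrinsics and any distortion apply to the point x, -y, -z); pixel columns grow to the right and rows downward; lengths in mm; the calibration is good to about 2 mm. A picture is of the moment at which its call begins.
- ctrl.sign_off(): hands the job in, once; it reports no verdict.
The state is a dict: "time": time; "q": joint angles; "qd": joint speeds; "effort": joint torques, N m; "ee_pos": TCP position; "tcp_rot": TCP orientation; "wrist_force": force on the tool from outside, world axes, zero at the start; "moment": the same for the moment, N m; "opening": finger opening in mm.
Only numpy, scipy, OpenCV 4.12 (cv2) and the standard library are available. Lean on these libraries where they do the work, as an engineer would, in place of code of your own. Each camera call takes 0.05 s, during which the arm holds its last target.

## Working session

There is one attempt and no reset: what is moved stays moved. The work goes in short steps, Python scripts to look and compute and a tool call to move; the robot and the scene stay as the last step left them, time stands still between calls to the robot, and variables do not carry over. Pictures are saved under pics/ and viewed, and the job is handed in when it is done.

Besides the shell and the picture viewer there is one more tool, called after ">>>" as name([rows], argument=value, ...), one row to a line, values as JSON. play_rows: Moves the arm, as the interface text tells. Its arguments: {"type":"object","properties":{"plan":{"type":"array"},"force":{"type":"number"}},"required":["plan"]}

```bash
ls; mkdir -p pics
python3 - <<'E'
from rig import ctrl
import cv2,numpy as np,pickle
print(ctrl.observe(), ctrl.grip_point_offset)
for n in("scene","top","wrist"):
    f=ctrl.grab_frame(n); pickle.dump(f,open(f'/tmp/{n}0.pkl','wb'))
    cv2.imwrite(f'pics/{n}0.png',f['img'][:,:,::-1])
    print(n,{k:v for k,v in f.items() if k not in('img','range_z')})
E
```

```text
pics
{'time': 0.0, 'q': array([-74.17746018,  19.07139286,  -3.70894151,  83.70763333,
         1.23822679,  77.34580942,  -5.06986163]), 'qd': array([ 0.0149345 , -0.06652805,  0.02200627, -0.07050692,  0.03144674,
        0.1042943 ,  0.09748868]), 'effort': array([ 6.41243901e-06, -6.25457883e+01,  4.90039308e-02, -3.91600406e+01,
        1.61614880e-02,  1.01360321e-02, -8.28440079e-06]), 'ee_pos': array([183.85635494, 597.03548172, 303.10873793]), 'tcp_rot': array([1.7999587e+02, 8.4841215e-02, 7.2886570e+01]), 'wrist_force': array([0.3513499 , 1.16675217, 0.41031948]), 'moment': array([-0.01078567,  0.01010862,  0.01221733]), 'opening': 85.60831674138673} 53.900000000000006
scene {'fovy': 47.89629601002683, 'cx': 316.3338893403103, 'cy': 199.17149124412498, 'eye': array([1026.69214497,  400.99466179,  741.95604605]), 'attitude': array([ 46.04317811,   0.64660102, 126.30379421])}
top {'fovy': 47.07816092156566, 'cx': 312.792781474989, 'cy': 200.54380465864438, 'eye': array([ 367.41778293,   -6.82043536, 1232.05176016]), 'attitude': array([  6.03968668,   0.88089607, -89.68757759])}
wrist {'fovy': 66.69784237367622, 'cx': 318.8397824835847, 'cy': 200.83274046786335, 'eye': array([109.13887548, 621.23482088, 373.95959748]), 'attitude': array([-1.76240064e+01,  6.22145387e-02,  7.28537598e+01])}
```

View pics/scene0.png

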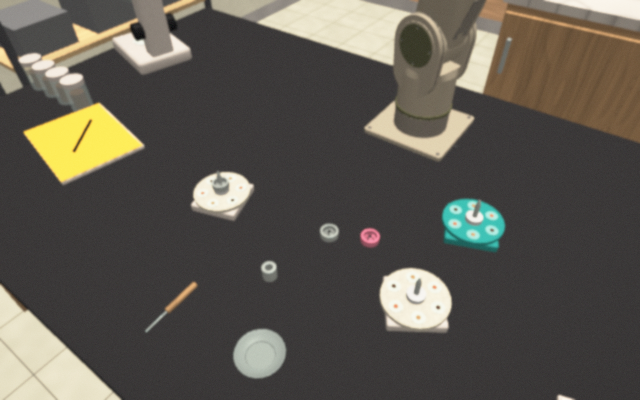

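View pics/top0.png

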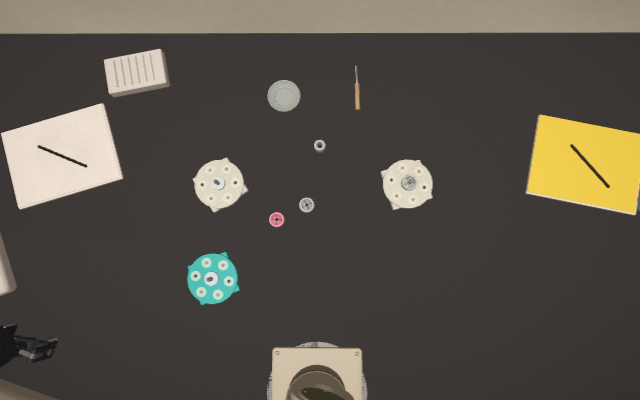

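View pics/wrist0.png

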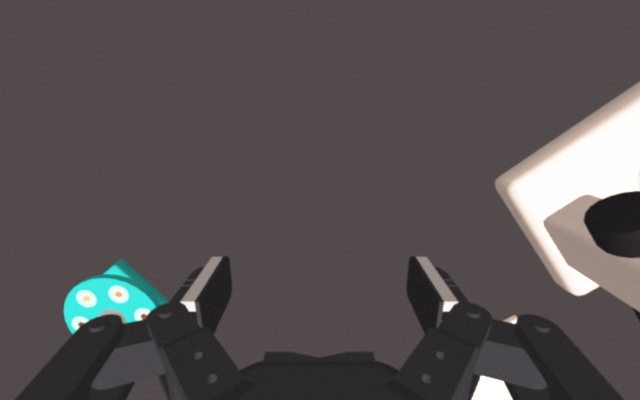

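The top view shows these candidates:
- **Nut:** the grey toothed nut is at (307,205). The pink look-alike is at (277,219).
- **Collar:** it stands at (320,146).
- **Turntables:** the white one with the bare spindle is at (219,183). The white one at (408,183) already has its nut, and the one at (212,278) is turquoise.

The grey nut and the white turntable at (219,183) fit the description. I'll measure both and confirm with crops.

```bash
cat > h.py <<'E'
import numpy as np,cv2
from scipy.spatial.transform import Rotation as R
def cam(f):
    h=f['img'].shape[0]; return h/2/np.tan(np.radians(f['fovy']/2)), R.from_euler('xyz',f['attitude'],degrees=True).as_matrix()
def ray(f,u,v):
    fl,M=cam(f); return M@np.array([(u-f['cx'])/fl,-(v-f['cy'])/fl,-1.])
def onplane(f,u,v,z):
    d=ray(f,u,v); e=np.array(f['eye']); return e+d*(z-e[2])/d[2]
def depthpt(f,u,v):
    return np.array(f['eye'])+ray(f,u,v)*f['range_z'][int(round(v)),int(round(u))]
def proj(f,p):
    fl,M=cam(f); c=M.T@(np.array(p)-f['eye']); return f['cx']+fl*c[0]/-c[2], f['cy']-fl*c[1]/-c[2]
def blob(f,u,v,win,cond):
    u0,v0=u-win,v-win
    c=f['img'][max(v0,0):v+win,max(u0,0):u+win]
    m=cond(c.astype(int)).astype(np.uint8)
    n,l,s,ce=cv2.connectedComponentsWithStats(m)
    k=1+np.argmax(s[1:,4]); return ce[k]+[max(u0,0),max(v0,0)],s[k],m
E
python3 - <<'E'
from h import *; import pickle
t=pickle.load(open('/tmp/top0.pkl','rb')); s=pickle.load(open('/tmp/scene0.pkl','rb'))
br=lambda c:c.max(2)>110
for nm,f,pts in(('top',t,[('nut',307,205,13,8),('collar',320,146,12,15),('table',219,183,34,32),('table2',408,183,34,32),]),('scene',s,[('nut',329,232,14,8),('collar',269,271,14,15)])):
    for n,u,v,w,z in pts:
        c,st,m=blob(f,u,v,w,br); print(nm,n,c,st,onplane(f,*c,z).round(1),depthpt(f,*c).round(1))
for f,n in((t,'top'),(s,'scene')):
  for p in [(367,300,0),(600,0,0)]: 
    u,v=proj(f,p); print(n,p,u,v, depthpt(f,u,v))
a=cv2.resize(t['img'][150:300,170:330],None,fx=4,fy=4,interpolation=cv2.INTER_CUBIC)
cv2.imwrite('pics/tcrop.png',a[:,:,::-1][:600])
a=cv2.resize(s['img'][200:340,310:510],None,fx=4,fy=4,interpolation=cv2.INTER_CUBIC)
cv2.imwrite('pics/scrop.png',a[:,:,::-1])
E
```

```text
top nut [306.18333333 204.43888889] [  5   5  16  16 180] [486.3  30.4   8. ] [486.9  30.6   1.5]
top collar [319.27058824 145.02352941] [ 6  6 12 12 85] [646.9  -4.1  15. ] [650.6  -4.   -1.1]
top table [218.95290581 183.8246493 ] [   7    8   56   55 1996] [537.9 261.   32. ] [536.3 258.6  42.9]
top table2 [406.97493857 183.73267813] [   7   10   52   51 2035] [ 539.7 -235.2   32. ] [ 537.1 -231.8   50.1]
scene nut [329.02316602 231.15057915] [  5   5  19  18 259] [483.1  25.8   8. ] [476.3  21.1  -1.2]
scene collar [269.00865801 269.16450216] [  6   4  16  19 231] [642.3  -9.4  15. ] [641.  -10.8  12.6]
top (367, 300, 0) 205.3434617164964 248.64876332972605 [367.00065394 299.51974603   1.92848218]
top (600, 0, 0) 317.71225812131854 163.18011002332716 [ 6.00879402e+02  2.57883200e-02 -4.65843356e+00]
scene (367, 300, 0) 468.72796479647957 257.25883083087524 [368.00065005 300.15319314   1.12543155]
scene (600, 0, 0) 286.3690443709081 262.4131887722689 [6.00310765e+02 2.92049005e-01 5.40375086e-01]
```

View pics/tcrop.png

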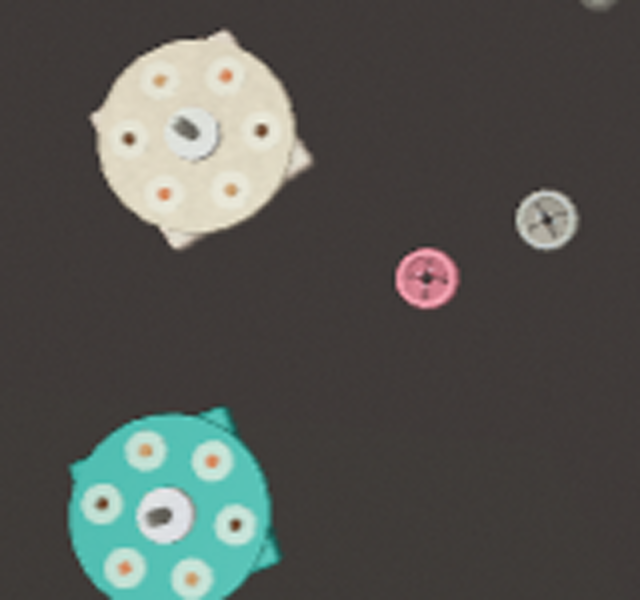

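View pics/scrop.png

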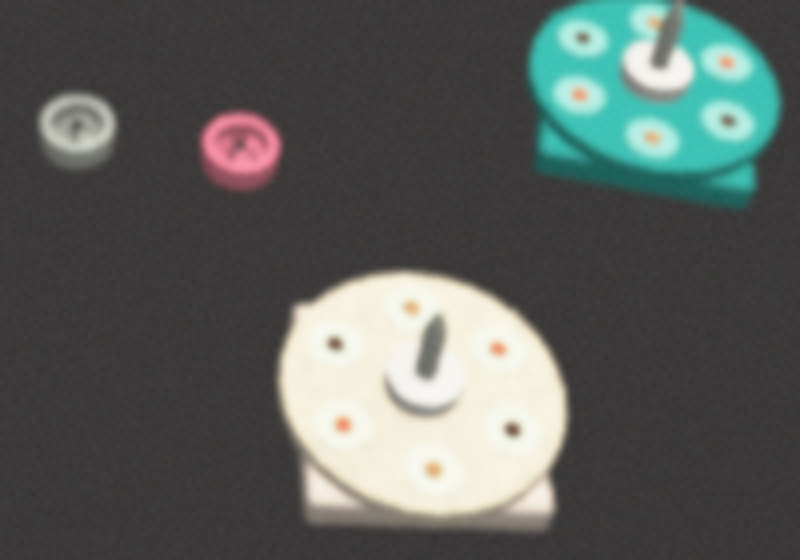

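Both crops confirm it: the bare-steel toothed nut is at top (306,204) and the white turntable with the bare spindle is at top (218,183). The turquoise one and the pink nut are decoys. The two cameras disagree by about 5 mm, so I'll move over the nut and refine with the wrist camera.

>>> play_rows([
  {"gripper": 0.085,"dx": -0.456,"dy": 0.454,"dz": 0.05,"yaw": 0},
  {"gripper": 0.085,"dx": -0.456,"dy": 0.454,"dz": 0.05,"yaw": 0},
  {"gripper": 0.085,"dx": -0.456,"dy": 0.454,"dz": 0.05,"yaw": 0},
  {"gripper": 0.085,"dx": -0.456,"dy": 0.454,"dz": 0.05,"yaw": 0},
  {"gripper": 0.085,"dx": -0.456,"dy": 0.454,"dz": 0.05,"yaw": 0},
  {"gripper": 0.085,"dx": -0.456,"dy": 0.454,"dz": 0.05,"yaw": 0},
  {"gripper": 0.085,"dx": -0.456,"dy": 0.454,"dz": 0.05,"yaw": 0},
  {"gripper": 0.085,"dx": -0.456,"dy": 0.454,"dz": 0.05,"yaw": 0},
  {"gripper": 0.085,"dx": -0.456,"dy": 0.454,"dz": 0.05,"yaw": 0},
  {"gripper": 0.085,"dx": -0.456,"dy": 0.454,"dz": 0.05,"yaw": 0},
])

```text
time: 1.15
ee_pos: [416.4, 154.1, 265.1]
tcp_rot: [180.0, 0.0, 72.9]
wrist_force: [1.0, 0.2, 0.1]
opening: 84.7
```

>>> play_rows([
  {"gripper": 0.06,"dx": -0.101,"dy": 0.102,"dz": 0.02,"yaw": 0},
  {"gripper": 0.06,"dx": -0.101,"dy": 0.102,"dz": 0.02,"yaw": 0},
  {"gripper": 0.06,"dx": -0.101,"dy": 0.102,"dz": 0.02,"yaw": 0},
  {"gripper": 0.06,"dx": -0.101,"dy": 0.102,"dz": 0.02,"yaw": 0},
  {"gripper": 0.06,"dx": -0.101,"dy": 0.102,"dz": 0.02,"yaw": 0},
  {"gripper": 0.06,"dx": -0.101,"dy": 0.102,"dz": 0.02,"yaw": 0},
])

```text
time: 1.75
ee_pos: [483.9, 28.5, 245.0]
tcp_rot: [-180.0, 0.0, 73.0]
wrist_force: [-0.4, 0.0, 0.3]
opening: 60.0
```

```bash
cat > look.py <<'E'
from rig import ctrl
import sys,cv2,pickle
n,tag=sys.argv[1:3]
f=ctrl.grab_frame(n); pickle.dump(f,open(f'/tmp/{n}{tag}.pkl','wb')); cv2.imwrite(f'pics/{n}{tag}.png',f['img'][:,:,::-1])
o=ctrl.observe(); print({k:o[k].round(2) if hasattr(o[k],'round') else o[k] for k in('time','ee_pos','tcp_rot','wrist_force','opening')}); print(f['eye'],f['attitude'])
E
python3 look.py wrist 1
```

```text
{'time': 1.8, 'ee_pos': array([483.86,  28.8 , 245.13]), 'tcp_rot': array([-1.7999e+02,  1.0000e-02,  7.3000e+01]), 'wrist_force': array([-0.03,  0.58, -0.31]), 'opening': 59.950595012023186}
[409.08005655  52.52991999 315.83160969] [-1.76025981e+01  1.09805582e-02  7.29349368e+01]
```

View pics/wrist1.png

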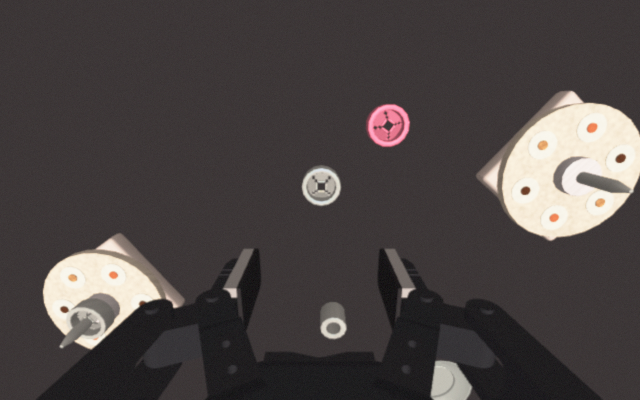

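The wrist view shows the nut at (321,186), the pink one at (388,125), the collar at (333,320) and the bare spindle's hub near (580,177).

Run:
```python
from h import *; import pickle
f=pickle.load(open('/tmp/wrist1.pkl','rb'))
br=lambda c:c.max(2)>95
c,st,m=blob(f,321,186,30,br); print(c,st)
cn,_=cv2.findContours(m,0,2); k=max(cn,key=cv2.contourArea); e=cv2.fitEllipse(k); print(e)
u=e[0][0]+291;v=e[0][1]+156
print(onplane(f,u,v,16),depthpt(f,u,v), onplane(f,u,v,8))
fl,M=cam(f); print('diam',np.array(e[1])*f['range_z'][int(v),int(u)]/fl)
# self-check: where would grasp point (TCP + 54 down) project
p=np.array([483.86,28.8,245.13-54]); print(proj(f,p), proj(f,[483.86,28.8,16]))
# hub
hub=lambda c:(c.min(2)>120)&(c.max(2)-c.min(2)<22)
c,st,m=blob(f,580,177,30,hub); print('hub',c,st,onplane(f,*c,44),depthpt(f,565,180),depthpt(f,629,190))
print('col',onplane(f,333,327,30))
```

```text
[320.93422148 185.62364696] [  10    9   40   41 1201]
((29.936960220336914, 29.626718521118164), (38.580142974853516, 39.7568244934082), 5.2422685623168945)
[485.09041265  31.37189191  16.        ] [488.81590844  30.33487343   1.3043525 ] [487.11849384  30.80736096   8.        ]
diam [41.31150252 42.5714896 ]
(np.float64(317.3126410191515), np.float64(279.83471820327185)) (np.float64(318.1692181908991), np.float64(185.22584264969572))
hub [578.97305389 175.03493014] [  11   10   41   39 1002] [537.60380276 261.63554414  44.        ] [538.27387976 248.59196439  44.78081636] [539.43247323 262.73434912  89.81428459]
col [644.27510584  -2.89306364  30.        ]
```

The wrist gives nut (485,31) and the top camera (486,30), so they agree. The hub is at about (538,262). I'll descend in stages.

>>> play_rows([
  {"gripper": 0.052,"dx": 0.0027,"dy": 0.0009,"dz": 0.05,"yaw": 0},
  {"gripper": 0.052,"dx": 0.0027,"dy": 0.0009,"dz": 0.1,"yaw": 0},
  {"gripper": 0.052,"dx": 0.0027,"dy": 0.0009,"dz": 0.135,"yaw": 0},
  {"gripper": 0.052,"dx": 0.0027,"dy": 0.0009,"dz": 0.135,"yaw": 0},
  {"gripper": 0.052,"dx": 0.0027,"dy": 0.0009,"dz": 0.135,"yaw": 0},
  {"gripper": 0.052,"dx": 0.0027,"dy": 0.0009,"dz": 0.135,"yaw": 0},
])

```text
time: 2.4
ee_pos: [486.8, 31.8, 112.3]
tcp_rot: [179.9, -0.1, 73.0]
wrist_force: [1.4, -0.0, -0.4]
opening: 52.2
```

```bash
python3 look.py wrist 2
python3 - <<'E'
from h import *; import pickle
f=pickle.load(open('/tmp/wrist2.pkl','rb'))
for u,v in [(230,290),(240,260),(245,250)]: print(depthpt(f,u,v))
E
```

```text
{'time': 2.45, 'ee_pos': array([486.81,  31.64, 112.37]), 'tcp_rot': array([ 1.7984e+02, -1.2000e-01,  7.3030e+01]), 'wrist_force': array([ 0.03, -0.11,  0.07]), 'opening': 52.03426951560478}
[411.69704597  55.52631694 182.90098478] [-17.76471733  -0.11434075  73.01551873]
[463.6351385    6.37747288  88.3249454 ]
[ 4.68248147e+02 -4.25650608e-01  5.46209198e+01]
[ 4.86416588e+02 -1.83982025e+01 -1.85015971e-01]
```

View pics/wrist2.png

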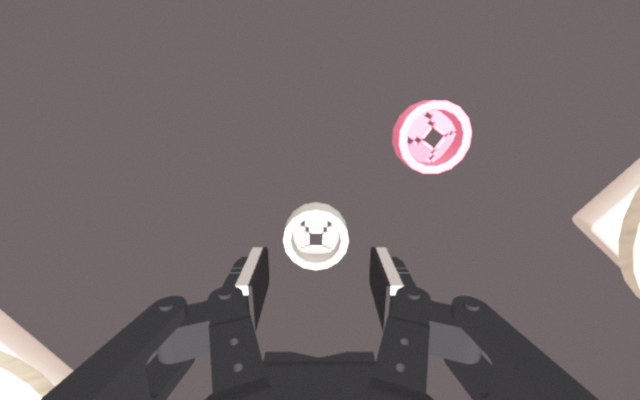

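Run:
```python
from h import *; import pickle
f=pickle.load(open('/tmp/wrist2.pkl','rb'))
print(onplane(f,316,237,16), proj(f,[486.81,31.64,16]))
fl,M=cam(f)
z=f['range_z']; P=[]
for v in range(230,330):
  for u in list(range(225,275))+list(range(365,415)):
    if z[v,u]>0: P.append(depthpt(f,u,v))
P=np.array(P); q=P[P[:,2]>22]; h=np.histogram(q[:,2],bins=np.arange(22,120,3)); print(list(zip(h[1],h[0])))
x=np.array([.292,.956,0]); y=np.array([.956,-.292,0])
low=q[q[:,2]<60]; print(np.percentile(low[:,2],[1,5,20]), ((low-[486.81,31.64,0])@y).min(),((low-[486.81,31.64,0])@y).max())
```

```text
[484.21259803  31.94562845  16.        ] (np.float64(316.7868519656672), np.float64(240.91425467536934))
[(np.int64(22), np.int64(0)), (np.int64(25), np.int64(0)), (np.int64(28), np.int64(0)), (np.int64(31), np.int64(0)), (np.int64(34), np.int64(0)), (np.int64(37), np.int64(0)), (np.int64(40), np.int64(1)), (np.int64(43), np.int64(51)), (np.int64(46), np.int64(113)), (np.int64(49), np.int64(185)), (np.int64(52), np.int64(240)), (np.int64(55), np.int64(269)), (np.int64(58), np.int64(279)), (np.int64(61), np.int64(305)), (np.int64(64), np.int64(311)), (np.int64(67), np.int64(330)), (np.int64(70), np.int64(354)), (np.int64(73), np.int64(354)), (np.int64(76), np.int64(309)), (np.int64(79), np.int64(643)), (np.int64(82), np.int64(221)), (np.int64(85), np.int64(145)), (np.int64(88), np.int64(222)), (np.int64(91), np.int64(244)), (np.int64(94), np.int64(252)), (np.int64(97), np.int64(276)), (np.int64(100), np.int64(118)), (np.int64(103), np.int64(12)), (np.int64(106), np.int64(215)), (np.int64(109), np.int64(400)), (np.int64(112), np.int64(68)), (np.int64(115), np.int64(0))]
[44.11578628 46.04725583 49.77164372] -13.042762808159653 10.1078743869125
```

The fingertips stand 69 mm ahead of the TCP at this opening. The nut is 2.5 mm off along tool −y. I'll lower to TCP z ≈ 75 and close.

>>> play_rows([
  {"gripper": 0.052,"dx": -0.0005,"dy": -0.0025,"dz": 0.02,"yaw": 0},
  {"gripper": 0.052,"dx": -0.0005,"dy": -0.0025,"dz": 0.032,"yaw": 0},
  {"gripper": 0.052,"dx": -0.0005,"dy": -0.0025,"dz": 0.037,"yaw": 0},
  {"gripper": 0.052,"dx": -0.0005,"dy": -0.0025,"dz": 0.037,"yaw": 0},
  {"gripper": 0.052,"dx": -0.0005,"dy": -0.0025,"dz": 0.037,"yaw": 0},
], force=90)

```text
time: 2.95
ee_pos: [484.7, 31.9, 75.8]
tcp_rot: [179.8, -0.1, 73.0]
wrist_force: [-0.3, 0.2, 1.0]
opening: 52.1
```

```bash
python3 look.py wrist 3
```

```text
{'time': 3.0, 'ee_pos': array([484.76,  31.94,  75.89]), 'tcp_rot': array([ 1.7981e+02, -1.4000e-01,  7.3020e+01]), 'wrist_force': array([ 0.71, -0.62,  0.01]), 'opening': 52.067559760996105}
[409.61593654  55.7147199  146.34741177] [-17.80461543  -0.14206726  72.99697676]
```

View pics/wrist3.png

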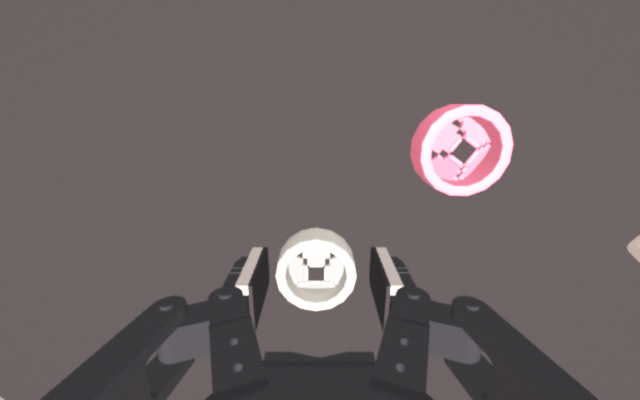

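The nut, at (316,267), sits centred between the pads, which span rows 248–292. I'll lower 2 mm more and grip.

>>> play_rows([
  {"gripper": 0.052,"dx": 0,"dy": 0,"dz": 0.002,"yaw": 0},
  {"gripper": 0.035,"dx": 0,"dy": 0,"dz": 0.002,"yaw": 0},
  {"gripper": 0.03,"dx": 0,"dy": 0,"dz": 0.002,"yaw": 0},
  {"gripper": 0.03,"dx": 0,"dy": 0,"dz": 0.002,"yaw": 0},
  {"gripper": 0.03,"dx": 0,"dy": 0,"dz": 0.002,"yaw": 0},
  {"gripper": 0.03,"dx": 0,"dy": 0,"dz": 0.002,"yaw": 0},
  {"gripper": 0.03,"dx": 0,"dy": 0,"dz": 0.002,"yaw": 0},
], force=90)

```text
time: 3.7
ee_pos: [485.0, 32.0, 74.8]
tcp_rot: [179.8, -0.2, 73.0]
wrist_force: [-4.6, -0.2, 12.9]
opening: 36.8
```

>>> play_rows([
  {"gripper": 0.03,"dx": 0,"dy": 0,"dz": -0.04,"yaw": 0},
  {"gripper": 0.03,"dx": 0,"dy": 0,"dz": -0.08,"yaw": 0},
  {"gripper": 0.03,"dx": 0,"dy": 0,"dz": -0.12,"yaw": 0},
  {"gripper": 0.03,"dx": 0,"dy": 0,"dz": -0.12,"yaw": 0},
  {"gripper": 0.03,"dx": 0,"dy": 0,"dz": -0.12,"yaw": 0},
])

```text
time: 4.2
ee_pos: [484.8, 31.9, 195.4]
tcp_rot: [179.7, -0.3, 73.0]
wrist_force: [-1.1, 1.0, -0.7]
opening: 36.6
```

```bash
python3 look.py wrist 4
```

```text
{'time': 4.25, 'ee_pos': array([484.22,  31.78, 194.38]), 'tcp_rot': array([179.82,  -0.19,  73.03]), 'wrist_force': array([-0.79, -0.06, -0.91]), 'opening': 36.48244504934437}
[409.55251012  55.55019886 265.8194931 ] [-17.89504795  -0.27528456  73.00183553]
```

View pics/wrist4.png

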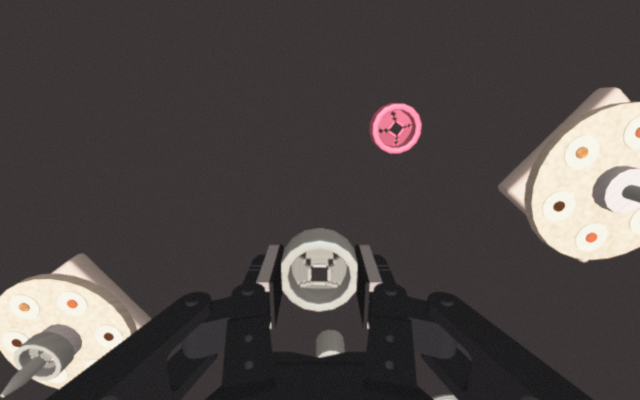

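The nut is held, with its rim centred at (319,272). I'll measure its pose in the hand for level and offset.

Run:
```python
from h import *; import pickle
f=pickle.load(open('/tmp/wrist4.pkl','rb'))
a=cv2.resize(f['img'][220:340,240:400],None,fx=5,fy=5,interpolation=cv2.INTER_CUBIC); cv2.imwrite('pics/w4c.png',a[:,:,::-1])
# rim points by depth: sample in ring around (319,276)
P=[]
for th in np.arange(0,2*np.pi,.05):
  for r in np.arange(28,38,1.):
    u=319+r*np.cos(th);v=276+r*np.sin(th)
    p=depthpt(f,u,v)
    if f['img'][int(round(v)),int(round(u))].min()>120 : P.append(p)
P=np.array(P); print(len(P),np.percentile(P[:,2],[2,10,50,90,98]))
zt=np.median(P[:,2])
Q=P[abs(P[:,2]-zt)<6]; 
for _ in range(3):
  A=np.c_[Q[:,0]-484,Q[:,1]-32,np.ones(len(Q))]; s,*_=np.linalg.lstsq(A,Q[:,2],rcond=None); r=Q[:,2]-A@s; Q=Q[abs(r)<2*r.std()+.3]
print('plane slope deg',np.degrees(s[:2]),'z',s[2],len(Q),r.std())
print(Q[:,:2].min(0),Q[:,:2].max(0),Q[:,:2].min(0)/2+Q[:,:2].max(0)/2)
```

```text
1088 [  1.16230019 135.62440131 136.90335572 137.71516084 138.14816045]
plane slope deg [0.1324159 0.2547854] z 136.9789009105359 975 0.5604804606579117
[466.76590488  14.50867836] [506.25507122  50.78565255] [486.51048805  32.64716546]
```

View pics/w4c.png

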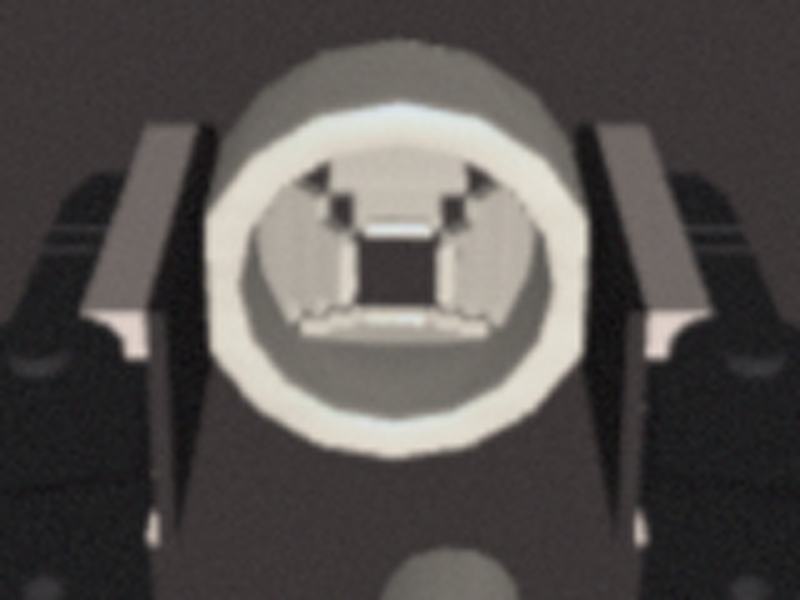

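```bash
python3 look.py wrist 5
python3 - <<'E'
from h import *; import pickle
f=pickle.load(open('/tmp/wrist5.pkl','rb'))
print('nut',onplane(f,319.4,275.8,137), onplane(f,319.4,275.8,136))
a=cv2.resize(f['img'][80:270,500:640],None,fx=3,fy=3,interpolation=cv2.INTER_CUBIC); cv2.imwrite('pics/w5c.png',a[:,:,::-1])
t=pickle.load(open('/tmp/top0.pkl','rb'))
hub=lambda c:(c.min(2)>150)&(c.max(2)-c.min(2)<25)
def sp(f,u0,u1,v0,v1,zl,zh):
  P=np.array([depthpt(f,u,v) for v in range(v0,v1) for u in range(u0,u1) if f['range_z'][v,u]>0]); return P[(P[:,2]>zl)&(P[:,2]<zh)]
s=pickle.load(open('/tmp/scene0.pkl','rb'))
w=pickle.load(open('/tmp/wrist1.pkl','rb'))
for nm,f,b in(('wrist1',w,(500,640,100,260)),('top',t,(200,240,165,205)),('scene',s,(380,452,265,330))):
  P=sp(f,*b,36,200); 
  H=P[P[:,2]<48]; S=P[P[:,2]>52]
  print(nm,len(H),len(S),'hub mid',(H.min(0)+H.max(0))/2,np.median(H,0),'spindle',S.mean(0) if len(S) else '', S[:,2].max() if len(S) else '')
E
```

```text
{'time': 4.3, 'ee_pos': array([483.9 ,  31.68, 193.77]), 'tcp_rot': array([ 1.7988e+02, -1.3000e-01,  7.3020e+01]), 'wrist_force': array([ 0.58, -1.15, -0.98]), 'opening': 36.59601633599269}
[409.0854471   55.50609745 264.88190031] [-17.79392876  -0.19346677  73.00068932]
nut [484.67746681  33.12898919 137.        ] [485.26857485  32.95400658 136.        ]
wrist1 1178 589 hub mid [525.53165421 262.86748594  41.95933504] [534.91529153 257.67787438  44.45761954] spindle [537.82050431 260.04068507  72.19496632] 91.74413680644471
top 174 24 hub mid [535.64760552 259.72423745  41.63517222] [536.00275426 259.28887414  41.68518369] spindle [538.32164058 260.7563875   74.44251848] 92.12366862131785
scene 247 82 hub mid [534.76312673 261.01753399  41.91229287] [546.16255234 263.72353848  43.62298224] spindle [544.01731196 261.78500484  70.99471532] 90.04527740600929
```

View pics/w5c.png

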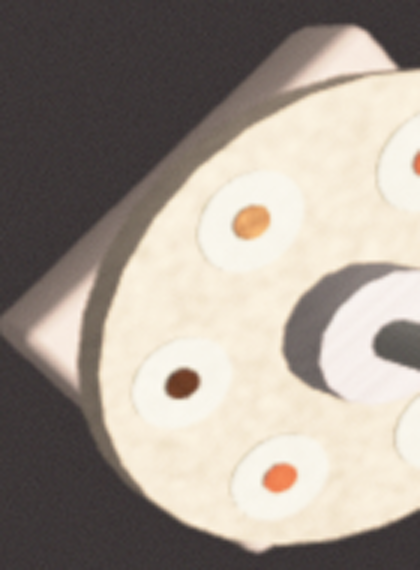

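Spindle estimates agree at about (538,261). The nut rides at about (+0.9,+1.4) mm from the TCP as the wrist camera sees it. I'll traverse to TCP (537,260) at z ≈ 200, which keeps the nut's underside about 30 mm above the tip.

>>> play_rows([
  {"gripper": 0.03,"dx": 0.04,"dy": -0.003,"dz": -0.006,"yaw": 0},
  {"gripper": 0.03,"dx": 0.08,"dy": -0.006,"dz": -0.006,"yaw": 0},
  {"gripper": 0.03,"dx": 0.12,"dy": -0.009,"dz": -0.006,"yaw": 0},
  {"gripper": 0.03,"dx": 0.16,"dy": -0.012,"dz": -0.006,"yaw": 0},
  {"gripper": 0.03,"dx": 0.2,"dy": -0.014,"dz": -0.006,"yaw": 0},
  {"gripper": 0.03,"dx": 0.234,"dy": -0.016,"dz": -0.006,"yaw": 0},
  {"gripper": 0.03,"dx": 0.234,"dy": -0.016,"dz": -0.006,"yaw": 0},
  {"gripper": 0.03,"dx": 0.234,"dy": -0.016,"dz": -0.006,"yaw": 0},
  {"gripper": 0.03,"dx": 0.234,"dy": -0.016,"dz": -0.006,"yaw": 0},
], force=120)

```text
time: 5.2
ee_pos: [536.7, 258.7, 199.2]
tcp_rot: [179.9, -0.0, 72.9]
wrist_force: [-0.2, -0.1, -1.4]
opening: 35.3
```

```bash
python3 look.py wrist 6;python3 look.py scene 6
python3 - <<'E'
import cv2
a=cv2.imread('pics/wrist6.png'); cv2.imwrite('pics/w6c.png',cv2.resize(a[180:370,220:420],None,fx=3,fy=3,interpolation=cv2.INTER_CUBIC))
a=cv2.imread('pics/scene6.png'); cv2.imwrite('pics/s6c.png',cv2.resize(a[200:340,340:500],None,fx=4,fy=4,interpolation=cv2.INTER_CUBIC))
E
```

```text
{'time': 5.25, 'ee_pos': array([536.85, 258.59, 199.58]), 'tcp_rot': array([ 1.7992e+02, -5.0000e-02,  7.2920e+01]), 'wrist_force': array([-1.08,  0.57, -0.66]), 'opening': 35.477011188261194}
[461.83725136 282.67385681 269.85326187] [-1.76853421e+01 -2.17867021e-02  7.29108829e+01]
{'time': 5.3, 'ee_pos': array([536.93, 258.74, 199.89]), 'tcp_rot': array([ 1.799e+02, -8.000e-02,  7.292e+01]), 'wrist_force': array([ 0.5 ,  0.12, -0.58]), 'opening': 35.42714495532578}
[1026.69214497  400.99466179  741.95604605] [ 46.04317811   0.64660102 126.30379421]
```

View pics/w6c.png

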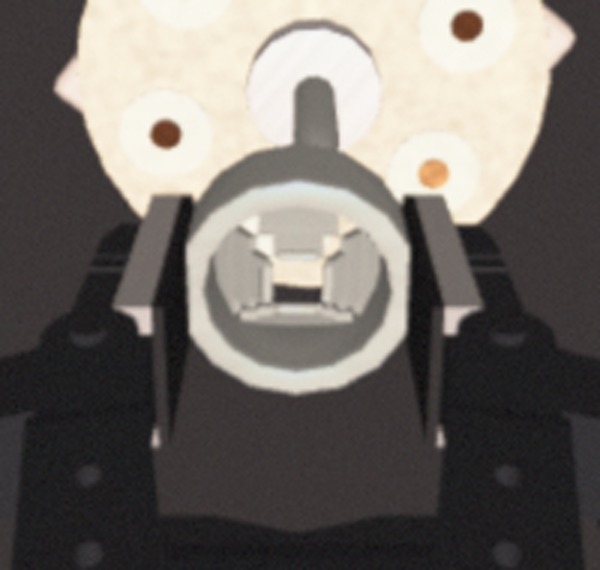

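View pics/s6c.png

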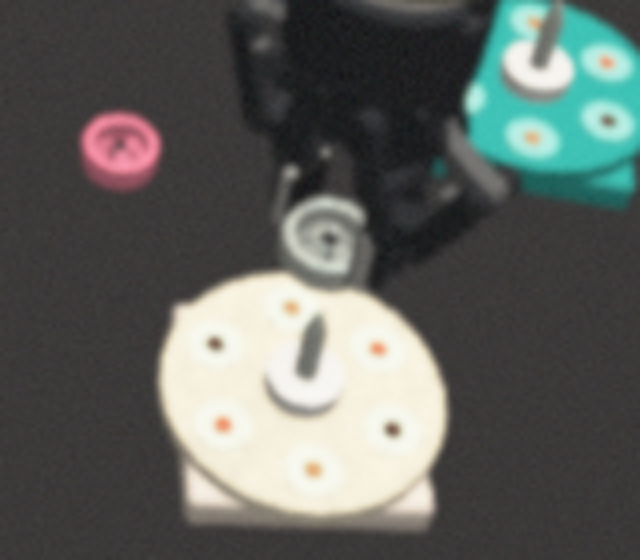

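The scene view shows the nut above the spindle. In the wrist crop the spindle lies a few px right of the nut's centre, so I'll quantify that.

Run:
```python
from h import *; import pickle
f=pickle.load(open('/tmp/wrist6.pkl','rb'))
T=np.array([536.87,258.65,0]); X=np.array([.294,.956,0]);Y=np.array([.956,-.294,0])
# conversion crop->px: u=220+(c+.5)/3-.5
cv=lambda a,b:(220+(a+.5)/3-.5,180+(b+.5)/3-.5)
for n,a,b,z in(('hubL',247,90,44),('hubR',381,90,44),('hubT',313,26,44),('nut',297.5,287,142),('nutL',188,270,142),('nutR',408,270,142)):
  p=onplane(f,*cv(a,b),z)-T; print(n,(p@X).round(1),(p@Y).round(1))
# spindle side: image edges per row, by gray threshold
g=f['img'].astype(int).mean(2)
for v in (209,213,217,221,225):
  row=g[v,300:350]; d=np.where(row<150)[0]; u=(d.min()+d.max())/2+300
  # intersect ray with plane through spindle at tool-y = of hub centre
  dr=ray(f,u,v); e=f['eye']; 
  y0=np.dot(np.array([538,261.3,0])-e*[1,1,0],Y); t=y0/np.dot(dr*[1,1,0],Y); p=e+dr*t
  print(v,d.min()+300,d.max()+300,'x',((p-T)@X).round(2),'z',p[2].round(1),'xy',p[:2].round(1), depthpt(f,u,v).round(1))
```

```text
hubL -12.3 0.5
hubR 22.9 0.5
hubT 5.0 -16.9
nut 1.0 -0.6
nutL -16.4 -3.6
nutR 18.5 -3.6
209 319 330 x 5.47 z 43.1 xy [538.8 263.8] [534.3 264.9  56.2]
213 318 330 x 4.92 z 52.3 xy [538.6 263.3] [534.3 264.4  64.5]
217 318 331 x 5.15 z 60.9 xy [538.7 263.5] [534.2 264.6  73.2]
221 318 331 x 5.0 z 68.9 xy [538.6 263.3] [535.1 264.2  78.1]
225 318 332 x 5.21 z 76.4 xy [538.7 263.5] [535.9 264.2  83.3]
```

The spindle axis is about +4 mm in tool x and +2 mm in tool y from the nut's centre. I'll correct that, lower until the tip just enters the bore, and check again.

>>> play_rows([
  {"gripper": 0.03,"dx": 0.0038,"dy": 0.002,"dz": 0.0,"yaw": 0},
  {"gripper": 0.03,"dx": 0.0038,"dy": 0.002,"dz": 0.01,"yaw": 0},
  {"gripper": 0.03,"dx": 0.0038,"dy": 0.002,"dz": 0.02,"yaw": 0},
  {"gripper": 0.03,"dx": 0.0038,"dy": 0.002,"dz": 0.034,"yaw": 0},
  {"gripper": 0.03,"dx": 0.0038,"dy": 0.002,"dz": 0.034,"yaw": 0},
  {"gripper": 0.03,"dx": 0.0038,"dy": 0.002,"dz": 0.034,"yaw": 0},
])

```text
time: 5.9
ee_pos: [539.8, 261.6, 165.2]
tcp_rot: [179.9, -0.0, 72.9]
wrist_force: [0.0, 0.3, -0.0]
opening: 35.3
```

```bash
python3 look.py wrist 7;python3 look.py scene 7
python3 - <<'E'
import cv2
a=cv2.imread('pics/wrist7.png'); cv2.imwrite('pics/w7c.png',cv2.resize(a[180:370,220:420],None,fx=3,fy=3,interpolation=cv2.INTER_CUBIC))
a=cv2.imread('pics/scene7.png'); cv2.imwrite('pics/s7c.png',cv2.resize(a[240:320,370:470],None,fx=6,fy=6,interpolation=cv2.INTER_CUBIC))
E
```

```text
{'time': 5.95, 'ee_pos': array([540.05, 261.76, 165.83]), 'tcp_rot': array([ 1.7991e+02, -7.0000e-02,  7.2920e+01]), 'wrist_force': array([ 0.53,  0.15, -0.39]), 'opening': 35.41238617718383}
[464.88474411 285.62309119 235.92040612] [-1.76737979e+01 -3.02390679e-02  7.28874954e+01]
{'time': 6.0, 'ee_pos': array([540.26, 261.8 , 166.21]), 'tcp_rot': array([ 1.7988e+02, -1.0000e-01,  7.2910e+01]), 'wrist_force': array([-0.14, -0.37, -0.4 ]), 'opening': 35.45640094690476}
[1026.69214497  400.99466179  741.95604605] [ 46.04317811   0.64660102 126.30379421]
```

View pics/w7c.png

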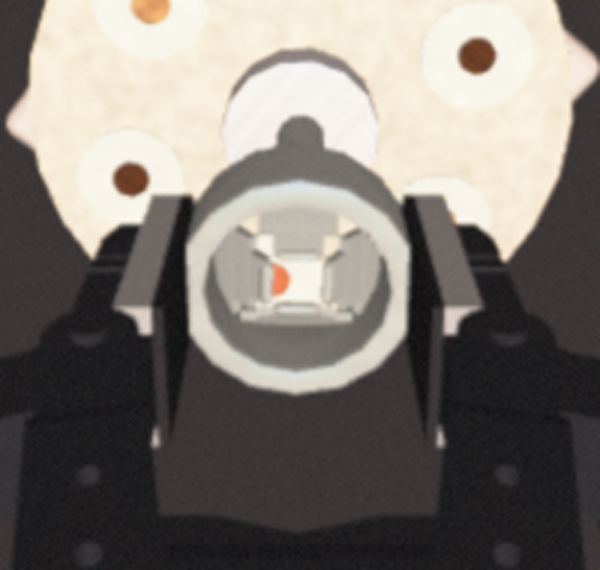

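View pics/s7c.png

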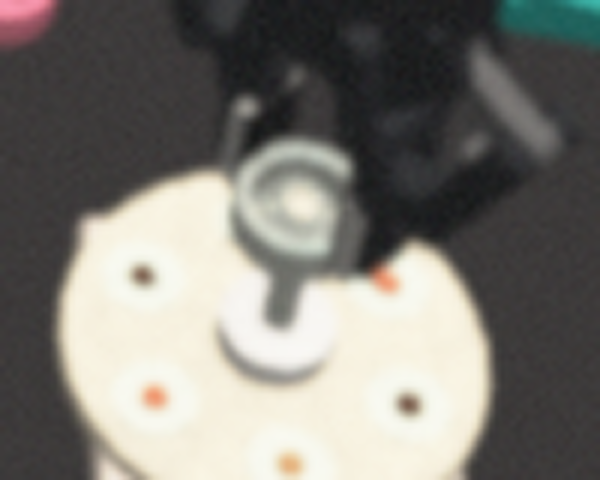

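Run:
```python
from h import *; import pickle
f=pickle.load(open('/tmp/wrist7.pkl','rb')); s=pickle.load(open('/tmp/scene7.pkl','rb'))
T=np.array([540.05,261.76,0]); X=np.array([.294,.956,0]);Y=np.array([.956,-.294,0])
cv=lambda a,b:(220+(a+.5)/3-.5,180+(b+.5)/3-.5)
for n,a,b,z in(('hubL',222,125,44),('hubR',379,125,44),('hubT',300,62,44),('nutT',297,182,108),('nutB',297,394,108),('spL',278,130,0),('spR',325,130,0)):
  p=onplane(f,*cv(a,b),z)-T; print(n,(p@X).round(1),(p@Y).round(1))
# spindle face depth
P=np.array([depthpt(f,u,v) for v in range(219,229) for u in range(316,325)]); P=P[(P[:,2]>48)]
print('face Y', np.sort((P-T)@Y).round(1)[[0,len(P)//4,len(P)//2,-1]],'X',np.median((P-T)@X), P[:,2].min(),P[:,2].max())
# scene: hub & nut
cs=lambda a,b:(370+(a+.5)/6-.5,240+(b+.5)/6-.5)
hc=onplane(s,*cs(278,324),44); print('scene hub',hc,'spindle base',onplane(s,*cs(283,322),44))
nc=onplane(s,*cs(293,196),166-57.5); print('scene nut rim ctr',nc, (nc-hc)@X,(nc-hc)@Y)
```

```text
hubL -16.3 -3.1
hubR 19.2 -3.1
hubT 1.3 -18.1
nutT 0.7 -19.0
nutB 0.7 19.7
spL -4.6 15.7
spR 8.5 15.7
face Y [-78.9  -6.3  -6.   -5.1] X 1.5173555676700377 48.25210490088338 235.92040612058787
scene hub [542.33399244 261.38397613  44.        ] spindle base [540.79421811 262.28179996  44.        ]
scene nut rim ctr [545.32566744 257.54752613 108.5       ] -2.7880937481250747 3.9879576081334207
```

By the wrist camera the nut is centred within about 1 mm in both axes. The scene camera suggests 2–3 mm, but the rim is partly hidden there. Both are within the 5 mm lead-in. I'll descend to first tooth contact and check the forces.

>>> play_rows([
  {"gripper": 0.03,"dx": 0.0005,"dy": -0.0007,"dz": 0.01,"yaw": 0},
  {"gripper": 0.03,"dx": 0.0005,"dy": -0.0007,"dz": 0.02,"yaw": 0},
  {"gripper": 0.03,"dx": 0.0005,"dy": -0.0007,"dz": 0.025,"yaw": 0},
  {"gripper": 0.03,"dx": 0.0005,"dy": -0.0007,"dz": 0.03,"yaw": 0},
  {"gripper": 0.03,"dx": 0.0005,"dy": -0.0007,"dz": 0.03,"yaw": 0},
  {"gripper": 0.03,"dx": 0.0005,"dy": -0.0007,"dz": 0.03,"yaw": 0},
])

```text
time: 6.6
ee_pos: [539.1, 262.6, 135.3]
tcp_rot: [180.0, -0.0, 72.9]
wrist_force: [-2.1, 1.4, -3.0]
opening: 35.6
```

```bash
python3 look.py wrist 8
python3 - <<'E'
import cv2
a=cv2.imread('pics/wrist8.png'); cv2.imwrite('pics/w8c.png',cv2.resize(a[180:370,220:420],None,fx=3,fy=3,interpolation=cv2.INTER_CUBIC))
E
```

```text
{'time': 6.65, 'ee_pos': array([539.14, 262.62, 135.35]), 'tcp_rot': array([ 1.7996e+02, -4.0000e-02,  7.2940e+01]), 'wrist_force': array([-1.74,  1.58, -4.72]), 'opening': 35.5338922131359}
[464.26181169 286.61053445 206.01100854] [-1.76651007e+01 -5.58137669e-02  7.29082608e+01]
```

View pics/w8c.png

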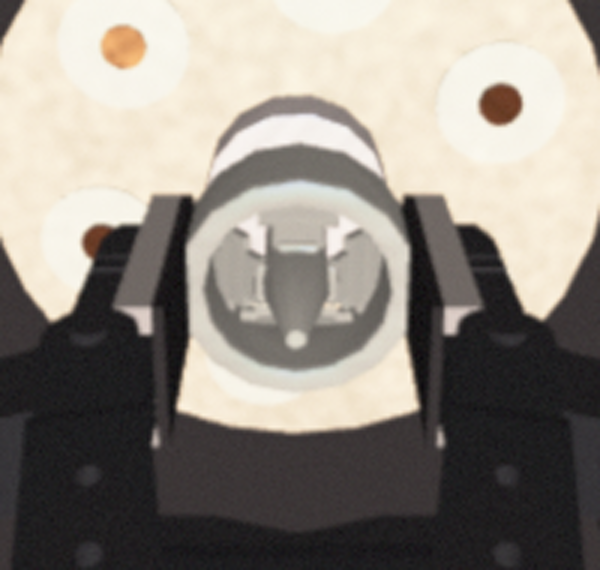

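The spindle's point stands through the teeth, centred at crop (296,338), and the lateral forces are small. I'll push on down.

>>> play_rows([
  {"gripper": 0.03,"dx": 0,"dy": 0,"dz": 0.004,"yaw": 0},
  {"gripper": 0.03,"dx": 0,"dy": 0,"dz": 0.008,"yaw": 0},
  {"gripper": 0.03,"dx": 0,"dy": 0,"dz": 0.012,"yaw": 0},
  {"gripper": 0.03,"dx": 0,"dy": 0,"dz": 0.015,"yaw": 0},
  {"gripper": 0.03,"dx": 0,"dy": 0,"dz": 0.015,"yaw": 0},
  {"gripper": 0.03,"dx": 0,"dy": 0,"dz": 0.015,"yaw": 0},
])

```text
time: 7.25
ee_pos: [539.1, 262.7, 120.2]
tcp_rot: [180.0, -0.0, 72.9]
wrist_force: [-0.2, 0.5, -1.7]
opening: 35.4
```

>>> play_rows([
  {"gripper": 0.03,"dx": 0,"dy": 0,"dz": 0.002,"yaw": 0},
  {"gripper": 0.03,"dx": 0,"dy": 0,"dz": 0.003,"yaw": 0},
  {"gripper": 0.03,"dx": 0,"dy": 0,"dz": 0.003,"yaw": 0},
  {"gripper": 0.03,"dx": 0,"dy": 0,"dz": 0.003,"yaw": 0},
])

```text
time: 7.65
ee_pos: [539.4, 262.8, 119.0]
tcp_rot: [180.0, -0.1, 72.9]
wrist_force: [-8.6, -3.3, 18.7]
opening: 35.8
```

```bash
python3 look.py wrist 9
python3 - <<'E'
import cv2,pickle
from h import *
a=cv2.imread('pics/wrist9.png'); cv2.imwrite('pics/w9c.png',cv2.resize(a[180:370,220:420],None,fx=3,fy=3,interpolation=cv2.INTER_CUBIC))
f=pickle.load(open('/tmp/wrist9.pkl','rb'))
for u,v in[(319,243),(300,248),(338,248),(319,308)]: print(depthpt(f,u,v).round(1))
E
```

```text
{'time': 7.7, 'ee_pos': array([539.41, 262.77, 118.97]), 'tcp_rot': array([ 1.7995e+02, -1.0000e-01,  7.2930e+01]), 'wrist_force': array([-8.45, -2.29, 19.1 ]), 'opening': 35.37534554300384}
[464.51349934 286.66685912 189.68583137] [-17.66962325  -0.11361163  72.90117383]
[523.3 268.9  61.3]
[523.6 259.5  60.2]
[528.8 276.6  60.5]
[538.2 264.3  87.8]
```

View pics/w9c.png

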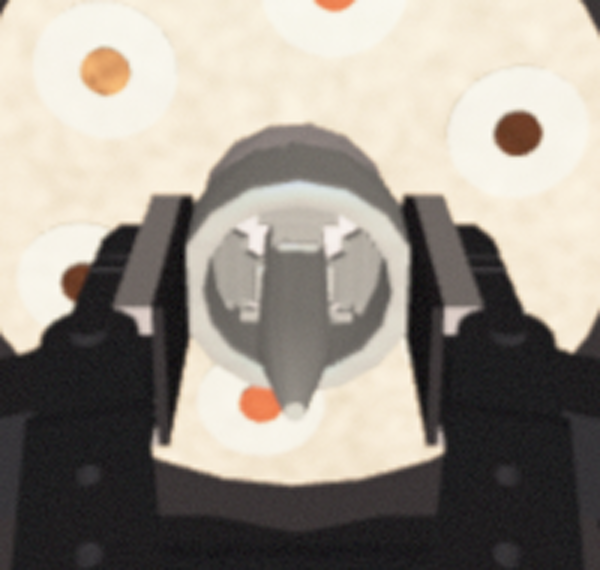

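The rim is at z ≈ 60.5 (60 expected when home) and the vertical force has jumped to 19 N, so it's on the hub. I'll press 1 mm more, then release and retreat straight up.

>>> play_rows([
  {"gripper": 0.03,"dx": 0,"dy": 0,"dz": 0.001,"yaw": 0},
  {"gripper": 0.03,"dx": 0,"dy": 0,"dz": 0.001,"yaw": 0},
  {"gripper": 0.06,"dx": 0,"dy": 0,"dz": 0,"yaw": 0},
  {"gripper": 0.06,"dx": 0,"dy": 0,"dz": 0,"yaw": 0},
  {"gripper": 0.06,"dx": 0,"dy": 0,"dz": 0,"yaw": 0},
  {"gripper": 0.06,"dx": 0,"dy": 0,"dz": 0,"yaw": 0},
])

```text
time: 8.3
ee_pos: [539.6, 262.6, 118.9]
tcp_rot: [179.9, -0.1, 72.9]
wrist_force: [0.3, -0.4, -0.1]
opening: 59.8
```

>>> play_rows([
  {"gripper": 0.06,"dx": 0,"dy": 0,"dz": -0.03,"yaw": 0},
  {"gripper": 0.06,"dx": 0,"dy": 0,"dz": -0.07,"yaw": 0},
  {"gripper": 0.06,"dx": 0,"dy": 0,"dz": -0.11,"yaw": 0},
  {"gripper": 0.06,"dx": 0,"dy": 0,"dz": -0.15,"yaw": 0},
  {"gripper": 0.06,"dx": 0,"dy": 0,"dz": -0.15,"yaw": 0},
  {"gripper": 0.06,"dx": 0,"dy": 0,"dz": -0.15,"yaw": 0},
  {"gripper": 0.06,"dx": 0,"dy": 0,"dz": -0.15,"yaw": 0},
])

```text
time: 9.0
ee_pos: [538.9, 262.2, 267.6]
tcp_rot: [-180.0, -0.0, 72.9]
wrist_force: [-0.9, 0.7, -0.4]
opening: 59.8
```

```bash
python3 look.py wrist 10; python3 look.py scene 10
python3 - <<'E'
import cv2,pickle
from h import *
f=pickle.load(open('/tmp/wrist10.pkl','rb'));
for p in [(538.5,263,60)]: print(proj(f,p))
a=cv2.imread('pics/wrist10.png'); cv2.imwrite('pics/w10c.png',cv2.resize(a[100:260,220:420],None,fx=3.5,fy=3.5,interpolation=cv2.INTER_CUBIC))
a=cv2.imread('pics/scene10.png'); cv2.imwrite('pics/s10c.png',cv2.resize(a[220:340,250:480],None,fx=3.4,fy=3.4,interpolation=cv2.INTER_CUBIC))
E
```

```text
{'time': 9.05, 'ee_pos': array([538.82, 262.2 , 267.41]), 'tcp_rot': array([-1.7998e+02,  1.0000e-02,  7.2920e+01]), 'wrist_force': array([-0.18, -0.28, -0.02]), 'opening': 60.11176230272473}
[464.06583543 286.25495121 338.39349264] [-1.7616076e+01 -2.6900542e-02  7.2894756e+01]
{'time': 9.1, 'ee_pos': array([538.83, 262.24, 267.4 ]), 'tcp_rot': array([-1.7998e+02,  2.0000e-02,  7.2920e+01]), 'wrist_force': array([-0.17,  0.35,  0.32]), 'opening': 59.43320993377392}
[1026.69214497  400.99466179  741.95604605] [ 46.04317811   0.64660102 126.30379421]
(np.float64(318.3519126436349), np.float64(190.39099555671896))
```

View pics/w10c.png

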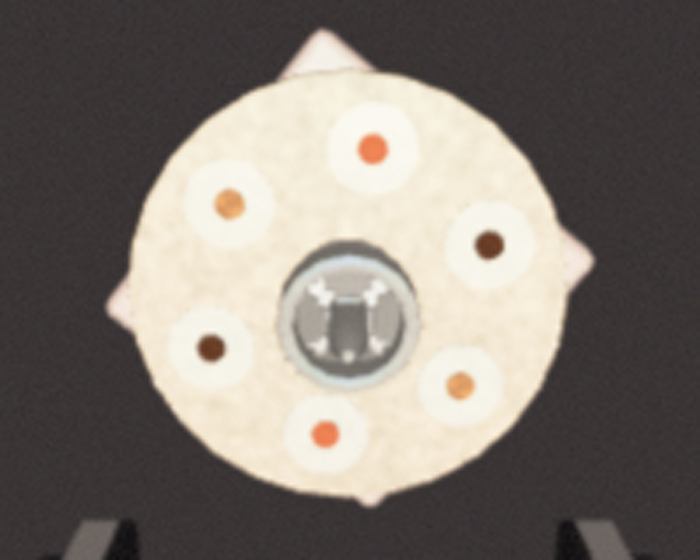

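View pics/s10c.png

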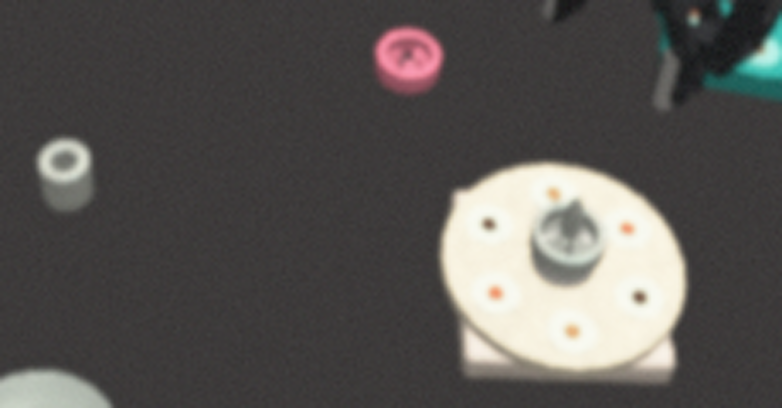

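The nut is on, looks level, and the gripper is clear. I'll check the numbers.

Run:
```python
from h import *; import pickle
f=pickle.load(open('/tmp/wrist10.pkl','rb'));
P=[];uv=[]
for th in np.arange(0,2*np.pi,.05):
  for r in (17,18,19):
    P.append(depthpt(f,319.2+r*np.cos(th),191.2+r*np.sin(th)))
P=np.array(P); print(np.percentile(P[:,2],[5,25,50,75,95]))
Q=P[abs(P[:,2]-60)<6]
for _ in range(4):
  A=np.c_[Q[:,:2]-Q[:,:2].mean(0),np.ones(len(Q))]; s,*_=np.linalg.lstsq(A,Q[:,2],rcond=None); r=Q[:,2]-A@s; Q=Q[abs(r)<2*r.std()+.2]
print('slope',np.degrees(s[:2]),'z',s[2],'n',len(Q),'ctr',(Q[:,:2].min(0)+Q[:,:2].max(0))/2, 'tip',depthpt(f,319.3,201.5))
```

```text
[60.2256548  61.03803748 61.63035796 62.10737323 62.98812638]
slope [-1.24494874 -0.33536375] z 61.61949836999206 n 358 ctr [539.60979933 263.51179766] tip [539.8449146  263.46759282  91.07252862]
```

```bash
python3 -c "
from rig import ctrl
print(ctrl.sign_off())"
```

```text
the job is handed in; nothing more can be done
None
```

The toothed push nut is on the white turntable's bare spindle, pressed home on the hub and released. I handed the job in at about 9 s of the 48 s allowed, and the interface gave no verdict.

**Seating:** With the gripper withdrawn, the nut's rim measured z ≈ 61.6 mm against 60 mm when fully home. The spindle tip read 91.1 mm against a true 90 mm, so the nut sits about 0.5–1.5 mm high, inside the 5 mm limit. Its tilt was about 1.3° and its centre within about 1 mm of the spindle axis.

**Pressing:** The upward force reached 19 N as the nut met the hub, then I pressed about 1 mm more. After letting go, the wrist force read about zero and the gripper was about 150 mm higher.

**Bystanders:** The last scene picture shows the collar still standing in its place, and the pink nut and turquoise turntable were not touched. I checked the collar by eye only and did not re-measure its position.

**Disagreements:**
- The cameras differed by 2–5 mm on positions. I used the wrist camera's relative measurement for centring.
- The gripper opening read about 36 mm on the 40 mm nut. I took this as pad compliance.
- While closing on the nut, the fingertips or the nut pressed on the bench with about 13 N.

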